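# Clear the marbles and draw the measuring stick out of its case

### The arm

A 6-joint arm with a two-finger parallel gripper is mounted at the origin on the work surface. World frame = base frame: x ahead of the robot, y to its left, z up, the work surface at z = 0. Lengths are in m, angles in degrees, forces in N, time in s.
With the tool pointing down it reaches from about 0.4 to 0.825 m from the base axis. Payload 7 kg.
Tool frame: the origin (TCP) lies on the centre line of the jaws, within the pads' length; the fingertips stand 8 mm ahead of it and the grasp point (between the pads) lies 11 mm behind it; z points along the fingers, y is the line along which they close (so a half turn about z gives the same grasp; the last joint's range is limited). The gripper opens to 88 mm and grips with 3 to 60 N. Pads are 19 mm wide; open, the fingers measure 130 mm over their backs; the gripper's body (78 mm by 193 mm) begins 47 mm behind the grasp point.
Start: joints at [-56.431, 20.546, 0.682, 0, -70.136, -16.507], TCP at [0.198, -0.645, 0.235] pointing down, gripper open.
Joint ranges: [-176.03, 176.03], [-82.01, 121.73], [-58.28, 71.71], [-173.87, 95.51], [-174.79, -0.11], [-173.66, 173.66]. Speed limits (degrees/s): [136.94, 136.94, 172.46, 180, 180, 180].

### API

Orientations are given as [roll, pitch, yaw] about the fixed x, y, z axes, in that order (R = Rz(yaw) Ry(pitch) Rx(roll)).
In Python, from plant import telemetry, viewer, close_job, models gives the robot as it stands.
- The arm moves only by the shell command python3 -m handwheel 'ROWS' [FORCE]. ROWS is JSON, a list of rows, each an object with "grip": the closure, from -1 (fully open) to 1 (shut); "travel": the shift along the tool's x, y, z as a fraction of full scale, a list of three; "spin": the turn about the tool's z as a fraction of full scale. A call has 1 to 8 rows; each row shifts and turns the commanded pose from where the row before left it, along the tool's axes as they then stand; what a row does not reach is not made up. Full scale, the value 1, is 0.025 m for a shift and 5 degrees for a turn. A row lasts 1/8 s, in which the tool goes at most 62.5 mm and 10.7 degrees, less where a joint would pass 70% of its speed; a pose out of reach is approached as far as the arm can. A call with a number of a shift or a turn outside -1 to 1 is refused whole. A call with a gripper value outside its range is refused whole. The fingers move at their own pace and stop on an object; FORCE is the grip in N (left out, the last holds). Time passes only in rows, so rows that do not move let the fingers close. It gives the time, the measured TCP pose, the force, the opening and the grip force at its end, in the units of the state.
- telemetry.get_state(): the state, without advancing time (a new reading comes with each control period).
- viewer.capture(name): name is "scene" or "side" or "wrist"; returns the picture (480x640x3 uint8, red, green, blue); there is no depth.
- viewer.calibration(name): a dict with "fx", "fy", "cx", "cy" (pixels), "k1" (the pictures are not rectified: a ray, as slopes to the right and down, at radius r is drawn at 1 + k1 r^2 times it, then the intrinsics apply), "T" (4x4, takes a point from camera to world coordinates); the wrist camera has in their place "T_tool_cam" (4x4, takes a point from camera to tool coordinates, whose origin is the TCP and whose axes are the flange's). Camera axes: x right, y down, z forward; pixel columns grow to the right and rows downward; lengths in m; the calibration is good to about 2 mm. A picture is of the moment at which its call begins: read the wrist's pose just before it. calibration takes no time and is no camera call.
- close_job(): hands the job in; it is judged then, once.
Trained networks look in the newest picture that a camera, given by its name, has taken for a name from the list of things; names that differ only in an ending like _2 or _b are one class to them, and where a whole thing is asked for, a point or a joint stands for the part that bears it (a point fixed in the world has none). Each returns a list of dicts, best first, with "p" (0 to 1); they miss things now and then, are a little off and sometimes report something else, mostly with a low value. They report only what shows in the picture. A call takes as long as a camera call.
- models.find_in(camera, thing): "position" ([column, row] in pixels, amid what is visible of it).
The state is a dict: "time_s": time; "joints": joint angles; "qd": joint speeds; "joint_torque": joint torques, N m; "tcp_pos": TCP position; "eef_rot": TCP orientation; "contact_force": force on the tool from outside, world axes, zero at the start; "moment": the same for the moment, N m; "gripper_width": finger opening in m; "gripper_force": force on a finger pad.
Only numpy, scipy, OpenCV 4.12 (cv2) and the standard library are available. Lean on these libraries where they do the work, as an engineer would, in place of code of your own. Each camera call takes 0.05 s, during which the arm holds its last target. There are 200 camera calls.

### The job

First clear the top of the walnut case: seat the chunky clear shooter on the ceramic egg cup it fits, and put the cobalt marble back with its two mates, in the empty dimple of the brass tray. Only then take the long measuring stick out of the case: it is longer than the opening, so slide it back under the longer cover, tilt it and draw it up through the opening. Finish holding the stick still in the gripper, all of it clear above the case, at least 15 cm above the table, and touching nothing else; leave everything else where it is.

Things in the scene. Friction and masses are not known exactly. Their poses are not given: they have to be found in the camera images.
- case: Fixed walnut case 326 (its x) x 136 (its y) x 69 mm high; origin at the centre of its underside, z up, +x away from the robot. Walls 8 mm, floor top at z 8 mm, inside x -155..155, y -60..60. Two fixed 6 mm covers (z 63..69) over its ends: the longer one over the robot's end, to x = -60 mm; the shorter over the far end, from x = 110 mm on. Between them it is open
- case_opening (a point): centre of the opening between the covers, 170 mm along the case (case x -60..110) by 120 mm across, at the height of the case's top
- case_dimple_left (a point): centre of a round dimple, 17 mm across, in the top of the longer cover (case x -111.5, y +36 mm); at the start it holds the shooter or the cobalt marble
- case_dimple_right (a point): the same at case y -36 mm; it holds the other of the two
- stick: Loose maple measuring stick with brass ends, 245 mm long (its x), 14 x 14 mm square section, about 60 g; origin at its centre, z up. It lies level on the case's floor along the case with its far end (18 to 36 mm of it) under the shorter cover and its near end under the longer cover; +x is the far end
- stick_far (a point): centre of the stick's far (+x) end face, 122.5 mm from its origin
- stick_near (a point): centre of the stick's near (-x) end face, 122.5 mm from its origin
- shooter: chunky clear glass shooter, a ball 42 mm in diameter, about 97 g; origin at its centre (its axes mean nothing). Starts in a dimple of the case's longer cover, centre 19 mm above the cover
- marble: a swirled cobalt-blue glass marble, 25 mm diameter, 21 g; origin at its centre (its axes mean nothing). This is the one to move; it starts in the other dimple of the case's longer cover, centre 9 mm above the cover
- eggcup: loose white ceramic egg cup, 55 mm high, rim 41 mm across outside and 33 mm inside, foot 50 mm, 150 g; origin at the centre of its underside, z up
- eggcup_mouth (a point): centre of the egg cup's mouth, at rim height; the seated shooter rests on the rim with its centre 13 mm above this point
- tray: fixed dimpled brass tray, a plate 165 mm (its x) x 50 mm (its y) x 10 mm with three dimples 17 mm across in a row at x = -55, 0 and 55 mm; origin at the centre of its underside. The dimple at x = -55 mm (the one nearest the robot) is empty
- tray_empty (a point): centre of the tray's empty dimple, at the plate's top (10 mm above the table); a seated marble's centre is 9 mm above it
- marble_mid: a swirled cobalt-blue glass marble, 25 mm diameter, 21 g; origin at its centre (its axes mean nothing). In the tray's middle dimple; leave it there
- marble_end: a swirled cobalt-blue glass marble, 25 mm diameter, 21 g; origin at its centre (its axes mean nothing). In the tray's far dimple; leave it there
- pewter_cup: loose squat pewter cup, 72 mm across, 60 mm high; origin at the centre of its underside; leave it alone
- polish_jar: loose closed polish jar, 56 mm across, 60 mm high; origin at the centre of its underside; leave it alone

How it is judged (in metres and radians):
On the way:
1. shooter seated on the egg cup and the cobalt marble in the tray's empty dimple, both let go, with the stick still in the case (horizontal distance between shooter and eggcup_mouth below 0.006 m and z of shooter in the frame of eggcup_mouth between 0.008 and 0.018 m and angle between eggcup's own z axis and vertical below 0.1 rad and linear speed of each of shooter, marble below 0.03 m/s and horizontal distance between marble and tray_empty below 0.006 m and z of marble in the frame of tray_empty below 0.013 m and contact force between each of shooter, marble and the fingers below 0.05 N and z of each of stick_far, stick_near in the frame of case below 0.063 m), for 0.2 s.
At the end, for the whole second after the job is handed in: Stick held still by the fingers (over 1 N), both ends over 120 mm above the table, off the case; shooter on the upright egg cup (6 mm), marble in the empty dimple (6 mm); its two mates moved under 10 mm, egg cup, pewter cup and jar under 30 mm (horizontal distance between shooter and eggcup_mouth below 0.006 m and z of shooter in the frame of eggcup_mouth between 0.008 and 0.018 m and angle between eggcup's own z axis and vertical below 0.1 rad and linear speed of each of shooter, marble, stick below 0.03 m/s and horizontal distance between marble and tray_empty below 0.006 m and z of marble in the frame of tray_empty below 0.013 m and distance of each of marble_mid, marble_end from where it was at the start of the episode below 0.01 m and height (world z) of each of stick_far, stick_near above 0.12 m and contact force between stick and the fingers above 1 N and contact force between stick and case below 0.05 N and angular speed of stick below 0.2 rad/s and distance of each of pewter_cup, polish_jar, eggcup from where it was at the start of the episode below 0.03 m); the arm keeps its last pose, push and grip.
It fails at once if the shooter is dropped off the case or the egg cup (height (world z) of shooter below 0.045 m).
It fails at once if a marble of the tray is knocked out of its dimple (distance of any of marble_mid, marble_end from where it was at the start of the episode above 0.02 m).
It fails at once if the pewter cup or the polish jar is pushed away (distance of any of pewter_cup, polish_jar from where it was at the start of the episode above 0.03 m).
It also fails if it takes over 72 s, if anything falls off the work surface, if the arm or the gripper's body presses on something with over 40 N, if the wrist force passes 120 N, or if a joint passes its speed limit or range.

## Working session

There is one attempt and no reset: what is moved stays moved. The work goes in short steps, Python scripts to look and compute and a shell command to move; the robot and the scene stay as the last step left them, time stands still between calls to the robot, and variables do not carry over. Pictures are saved under pics/ and viewed, at most 10 in all, crops included, and the job is handed in when it is done.

```bash
ls; mkdir -p pics
cat > h.py <<'E'
import numpy as np, cv2
from scipy.spatial.transform import Rotation as R
from plant import telemetry, viewer, models
def cam(name, st=None):
    c=viewer.calibration(name)
    if 'T' in c: T=np.array(c['T'])
    else:
        st=st or telemetry.get_state(); B=np.eye(4); B[:3,:3]=R.from_euler('xyz',st['eef_rot'],degrees=True).as_matrix(); B[:3,3]=st['tcp_pos']; T=B@np.array(c['T_tool_cam'])
    return c,T
def ray(name,px,st=None):
    c,T=cam(name,st); K=np.array([[c['fx'],0,c['cx']],[0,c['fy'],c['cy']],[0,0,1]])
    u=cv2.undistortPoints(np.array([[px]],float),K,np.array([c['k1'],0,0,0.]))[0,0]
    d=T[:3,:3]@np.array([*u,1]); return T[:3,3],d/np.linalg.norm(d)
def at_z(r,z): return r[0]+r[1]*(z-r[0][2])/r[1][2]
def tri(rays):
    A=sum(np.eye(3)-np.outer(d,d) for _,d in rays); b=sum((np.eye(3)-np.outer(d,d))@o for o,d in rays); p=np.linalg.solve(A,b)
    return p,[np.linalg.norm((np.eye(3)-np.outer(d,d))@(p-o)) for o,d in rays]
def proj(name,P,st=None):
    c,T=cam(name,st); K=np.array([[c['fx'],0,c['cx']],[0,c['fy'],c['cy']],[0,0,1]]); W=np.linalg.inv(T)
    return cv2.projectPoints(np.array(P,float).reshape(-1,1,3),cv2.Rodrigues(W[:3,:3])[0],W[:3,3],K,np.array([c['k1'],0,0,0.]))[0][:,0]
E
python3 - <<'E'
from h import *
np.set_printoptions(precision=4,suppress=True)
st=telemetry.get_state(); print(st)
for n in ['scene','side','wrist']:
    im=viewer.capture(n); cv2.imwrite(f'pics/{n}0.png',im[:,:,::-1])
    c,T=cam(n); print(n,T.tolist(),c['fx'],c['k1'])
things=['case','case_opening','case_dimple_left','case_dimple_right','stick','stick_far','stick_near','shooter','marble','marble_mid','eggcup','eggcup_mouth','tray','tray_empty','pewter_cup','polish_jar']
for t in things:
    rs={}
    for n in ['scene','side','wrist']:
        f=models.find_in(n,t); print(t,n,[(np.round(x['position'],1).tolist(),round(x['p'],2)) for x in f[:4]])
        if f: rs[n]=ray(n,f[0]['position'])
    if 'scene' in rs and 'side' in rs: print('   ',*tri([rs['scene'],rs['side']]))
E
```

```text
pics
{'time_s': 0.0, 'joints': array([-56.4303,  20.5915,   0.6344,  -0.0209, -70.1352, -16.5067]), 'qd': array([ 0.0602, -0.0167, -0.0206,  0.0491, -0.0577, -0.0555]), 'joint_torque': array([  0.003 , -58.2716,  29.3052,   6.997 ,   0.0069,  -0.0002]), 'tcp_pos': array([ 0.1979, -0.6448,  0.2336]), 'eef_rot': array([ 179.9059,   -0.0074, -162.9441]), 'contact_force': array([ 0.1951,  0.5158, -0.6473]), 'moment': array([ 0.0277, -0.0321, -0.0005]), 'gripper_force': 0.0, 'gripper_width': 0.08765701711417641}
scene [[0.7660343683568877, 0.4243847832162474, -0.4827928150568972, 1.0066181068692004], [0.6427470439026896, -0.4960988695745533, 0.5837483611636134, -0.5428118466880671], [0.008220951916816654, -0.7574849618186154, -0.6528008490866356, 0.6994451627750998], [0.0, 0.0, 0.0, 1.0]] 462.7772641762784 0.006472530446963959
side [[-0.9825896993330002, -0.13188749672902988, 0.1308555347367241, 0.43680248988282105], [-0.1851045030491088, 0.6345548500777625, -0.7503842117167249, 0.807485891528114], [0.015931281041597897, -0.7615417457036341, -0.6479200288886239, 0.7643787226405463], [0.0,
[... 3001 characters left out ...]
5)]
tray_empty scene [([374.5, 193.6], 0.7), ([298.8, 373.9], 0.27)]
tray_empty side [([342.7, 422.6], 0.58), ([302.4, 405.0], 0.56), ([319.4, 249.8], 0.32)]
tray_empty wrist []
    [0.4705 0.3363 0.0036] [np.float64(0.0014329119628122184), np.float64(0.0014329119628122332)]
pewter_cup scene [([298.2, 370.4], 0.71)]
pewter_cup side [([277.8, 186.3], 0.75)]
pewter_cup wrist []
    [ 0.7019 -0.218   0.0403] [np.float64(0.002795580971291931), np.float64(0.0027955809712921914)]
polish_jar scene [([426.0, 248.7], 0.87), ([377.5, 195.6], 0.45)]
polish_jar side [([217.5, 328.7], 0.8)]
polish_jar wrist []
    [0.7041 0.208  0.0258] [np.float64(0.006083339847076261), np.float64(0.006083339847076317)]
```

View pics/scene0.png

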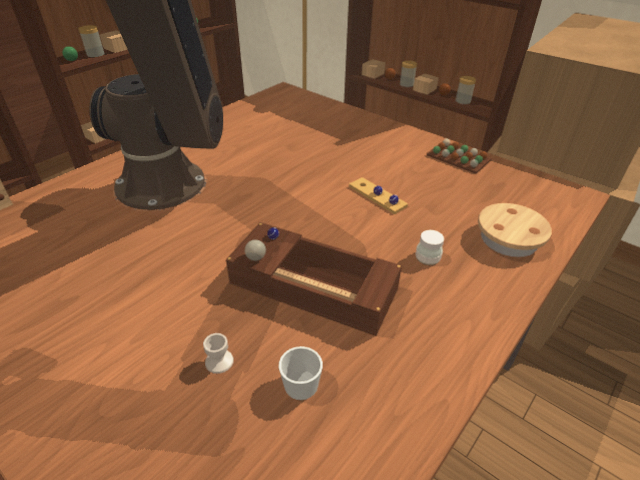

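View pics/side0.png

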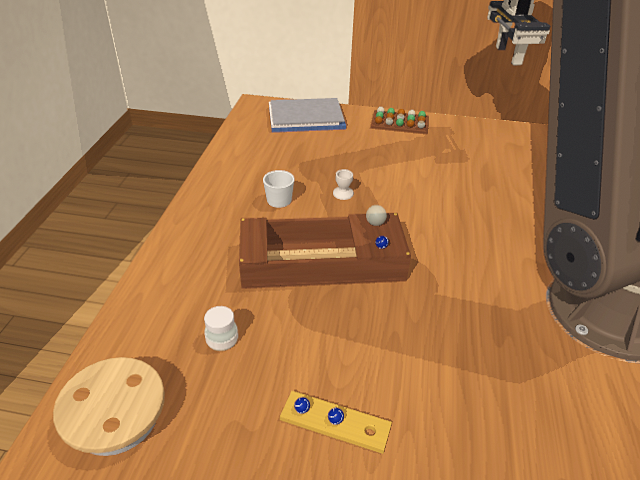

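The scene view shows the shooter at (255,249), the marble at (273,232), the egg-cup mouth at (216,341) and the empty dimple at (363,184). The side view has them at (376,215), (382,242), (344,175) and (370,430). The networks agree roughly, so I'll move the wrist camera overhead for better measurements.

```bash
python3 -m handwheel '[{"grip":-1,"travel":[0,0,-1],"spin":0.85},{"grip":-1,"travel":[0,0,-1],"spin":0.85},{"grip":-1,"travel":[0,0,-1],"spin":0.85},{"grip":-1,"travel":[0,0,-1],"spin":0.85},{"grip":-1,"travel":[-0.6,1,0],"spin":0},{"grip":-1,"travel":[-0.6,1,0],"spin":0},{"grip":-1,"travel":[-0.6,1,0],"spin":0},{"grip":-1,"travel":[-0.6,1,0],"spin":0}]' 20
python3 -m handwheel '[{"grip":-1,"travel":[-0.6,1,0],"spin":0},{"grip":-1,"travel":[-0.6,1,0],"spin":0},{"grip":-1,"travel":[-0.6,1,0],"spin":0},{"grip":-1,"travel":[-0.6,1,0],"spin":0},{"grip":-1,"travel":[-0.6,1,0],"spin":0},{"grip":-1,"travel":[-0.6,1,0],"spin":0},{"grip":-1,"travel":[-0.6,1,0],"spin":0},{"grip":-1,"travel":[-0.6,1,0],"spin":0}]'
python3 -m handwheel '[{"grip":-1,"travel":[-0.6,1,0],"spin":0},{"grip":-1,"travel":[-0.6,1,0],"spin":0},{"grip":-1,"travel":[-0.6,1,0],"spin":0},{"grip":-1,"travel":[-0.6,1,0],"spin":0},{"grip":-1,"travel":[-0.6,1,0],"spin":0},{"grip":-1,"travel":[-0.6,1,0],"spin":0},{"grip":-1,"travel":[-0.6,1,0],"spin":0},{"grip":-1,"travel":[0,0,0],"spin":0}]'
cat > look.py <<'E'
import sys; from h import *
np.set_printoptions(precision=4,suppress=True)
tag=sys.argv[1]
st=telemetry.get_state(); print(st['tcp_pos'],st['eef_rot'],st['time_s'])
im=viewer.capture('wrist'); cv2.imwrite(f'pics/{tag}.png',im[:,:,::-1])
for t in sys.argv[2:]:
    t,z=t.split(':')
    f=models.find_in('wrist',t)
    for x in f[:3]: print(t,np.round(x['position'],1),round(x['p'],2),at_z(ray('wrist',x['position'],st),float(z)))
E
python3 look.py w1 shooter:0.088 marble:0.078 eggcup_mouth:0.055 eggcup:0.03 tray_empty:0.01 marble_mid:0.019 case_opening:0.069 case:0.06 stick:0.022 case_dimple_left:0.069 case_dimple_right:0.069
```

```text
time_s: 3.55
tcp_pos: [0.2583, -0.5444, 0.3346]
eef_rot: [-180.0, 0.0, -179.9]
contact_force: [0.8, 0.9, 0.3]
gripper_width: 0.0873
gripper_force: 0.0
time_s: 4.55
tcp_pos: [0.3781, -0.3442, 0.3348]
eef_rot: [-180.0, 0.0, -179.9]
contact_force: [0.1, -0.6, 1.0]
gripper_width: 0.0876
gripper_force: 0.0
time_s: 5.55
tcp_pos: [0.4832, -0.1687, 0.3345]
eef_rot: [180.0, 0.0, -179.8]
contact_force: [0.5, -0.5, -0.2]
gripper_width: 0.0877
gripper_force: 0.0
[ 0.4832 -0.1687  0.3345] [ 179.9913    0.0047 -179.8178] 5.55
shooter [401.7 199.3] 0.67 [ 0.4713 -0.0828  0.088 ]
marble [459.7 175.8] 0.64 [ 0.4475 -0.0204  0.078 ]
eggcup_mouth [235.6 261.4] 0.91 [ 0.5518 -0.2709  0.055 ]
eggcup [238.6 257.8] 0.7 [ 0.5553 -0.2728  0.03  ]
eggcup [434.  226.9] 0.42 [ 0.5146 -0.0283  0.03  ]
case_opening [436.1 223.8] 0.96 [ 0.502  -0.0382  0.069 ]
case [432.4 224.6] 0.98 [ 0.5049 -0.0396  0.06  ]
case [426.2 262. ] 0.49 [ 0.5504 -0.0432  0.06  ]
stick [425.7 260.8] 0.69 [ 0.5614 -0.0328  0.022 ]
stick [398.4 198.3] 0.35 [ 0.4803 -0.0728  0.022 ]
case_dimple_left [434.5 226.7] 0.68 [ 0.5053 -0.0397  0.069 ]
case_dimple_left [421.9 263. ] 0.21 [ 0.5487 -0.0507  0.069 ]
case_dimple_right [434.2 221.2] 0.59 [ 0.499  -0.0406  0.069 ]
case_dimple_right [420.3 256.3] 0.43 [ 0.5405 -0.0532  0.069 ]
```

View pics/w1.png

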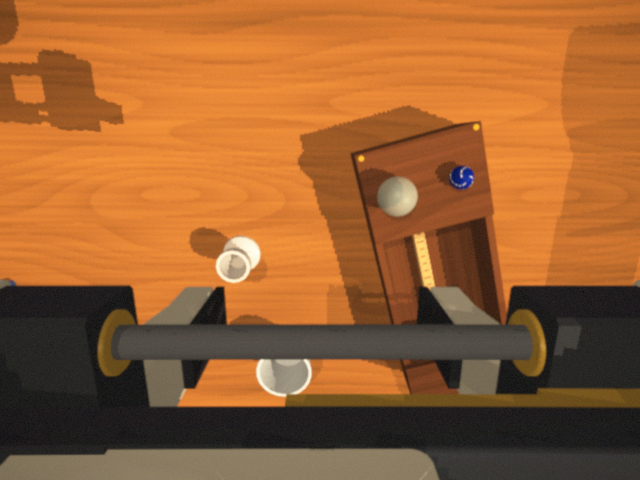

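The overhead view shows the shooter at (398,197), the marble at (462,177), the egg-cup mouth at (234,266) and the brass pins at the case's near corners at (361,158) and (477,127). The case is yawed about 13°. Next I'll take a second view.

```bash
python3 -m handwheel '[{"grip":-1,"travel":[0.3,1,-0.2],"spin":0},{"grip":-1,"travel":[0.3,1,-0.2],"spin":0},{"grip":-1,"travel":[0.3,1,-0.2],"spin":0},{"grip":-1,"travel":[0.3,1,-0.2],"spin":0},{"grip":-1,"travel":[0.3,1,-0.2],"spin":0},{"grip":-1,"travel":[0.3,1,-0.2],"spin":0},{"grip":-1,"travel":[0.3,0.6,0],"spin":0},{"grip":-1,"travel":[0,0,0],"spin":0}]'
python3 look.py w2 shooter:0.088 marble:0.078 eggcup_mouth:0.055 tray_empty:0.01 marble_mid:0.019 stick:0.022 case_opening:0.069
```

```text
time_s: 7.15
tcp_pos: [0.4296, -0.0044, 0.3649]
eef_rot: [180.0, 0.0, -179.8]
contact_force: [-0.7, -0.2, -0.3]
gripper_width: 0.0881
gripper_force: 0.0
[ 0.4296 -0.0044  0.3649] [ 179.9759    0.0418 -179.8349] 7.15
shooter [249.4 241.1] 0.61 [ 0.4723 -0.0882  0.088 ]
shooter [136.2 281.4] 0.33 [ 0.5232 -0.2277  0.088 ]
marble [305.2 221.9] 0.75 [ 0.4513 -0.0227  0.078 ]
marble [565.4 217.5] 0.59 [0.4455 0.2841 0.078 ]
eggcup_mouth [136.6 284.8] 0.74 [ 0.5409 -0.2451  0.055 ]
tray_empty [567.3 218.9] 0.6 [0.4614 0.3318 0.01  ]
tray_empty [304.8 303.7] 0.5 [ 0.5882 -0.0275  0.01  ]
marble_mid [572.3 234.7] 0.74 [0.4813 0.3364 0.019 ]
marble_mid [305.2 219.1] 0.22 [ 0.4603 -0.0252  0.019 ]
stick [306.4 303.8] 0.76 [ 0.5828 -0.0246  0.022 ]
stick [136.8 280.2] 0.45 [ 0.5473 -0.2612  0.022 ]
case_opening [560.3 270.9] 0.26 [0.5154 0.2958 0.069 ]
```

View pics/w2.png

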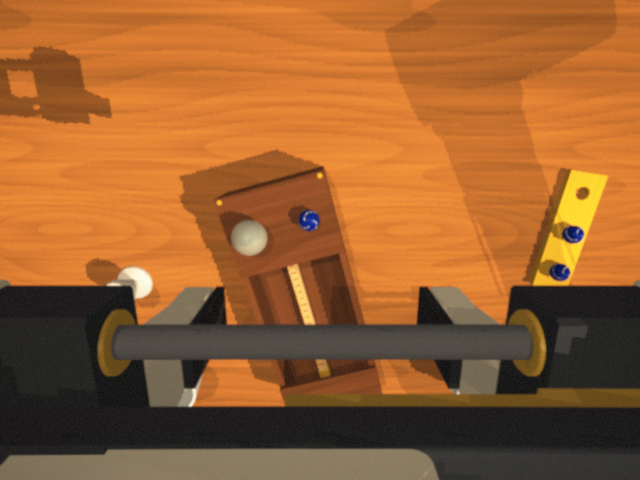

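The second view shows the shooter at (249,238), the marble at (310,220), the empty dimple at (582,193), and the stick running from (292,265) to (324,375). I'll triangulate by fitting outlines across all four views.

```bash
cat > m.py <<'E'
from h import *
np.set_printoptions(precision=4,suppress=True)
P={'scene0':('scene',None),'side0':('side',None),
'w1':('wrist',dict(tcp_pos=[.4832,-.1687,.3345],eef_rot=[179.9913,.0047,-179.8178])),
'w2':('wrist',dict(tcp_pos=[.4296,-.0044,.3649],eef_rot=[179.9759,.0418,-179.8349]))}
def blob(f,px,kind,r):
    im=cv2.imread(f'pics/{f}.png'); x,y=px; roi=im[y-r:y+r+1,x-r:x+r+1].astype(int); b,g,rr=roi[...,0],roi[...,1],roi[...,2]
    m={'blue':b>rr+25,'grey':abs(rr-b)<45,'hole':(rr<.85*np.median(rr))}[kind]
    if kind=='grey': m&=(rr>70)
    n,l,s,c=cv2.connectedComponentsWithStats(m.astype(np.uint8)); k=1+np.argmax(s[1:,4])
    pts=np.argwhere(l==k)[:,::-1].astype(np.float32); (cx,cy),rad=cv2.minEnclosingCircle(pts); 
    return [cx+x-r,cy+y-r],rad,s[k]
def go(name,d,kind):
    rs=[]
    for f,(px,r) in d.items():
        c,rad,s=blob(f,px,kind,r); print(name,f,np.round(c,1),round(rad,1),s[2:]); rs.append(ray(P[f][0],c,P[f][1]))
    p,e=tri(rs); print(name,p,np.round(e,4)); return p
if __name__=='__main__':
    s=go('shooter',{'scene0':((255,249),16),'side0':((376,215),15),'w1':((398,197),26),'w2':((249,238),24)},'grey')
    m=go('marble',{'scene0':((273,232),10),'side0':((382,242),11),'w1':((462,177),17),'w2':((310,220),16)},'blue')
    go('mid',{'scene0':((378,191),9),'side0':((335,415),13),'w2':((573,234),14)},'blue')
    go('end',{'scene0':((394,200),9),'side0':((302,405),13),'w2':((560,272),13)},'blue')
    for n,d in {'empty':{'scene0':(363,184),'side0':(370,430.5),'w2':(582,193)},'mouth':{'scene0':(216,341),'side0':(344,174.5),'w1':(234,266)},'pinR':{'w1':(361,158),'w2':(220,203)},'pinL':{'w1':(477,127),'w2':(320,176)}}.items():
        p,e=tri([ray(P[f][0],q,P[f][1]) for f,q in d.items()]); print(n,p,np.round(e,4))
    for q in [(294,265),(324,374)]: print('stick',at_z(ray('wrist',q,P['w2'][1]),.022))
    for q in [(418,234),(432,285)]: print('stick w1',at_z(ray('wrist',q,P['w1'][1]),.022))
    y=(m-s)[:2]; yaw=np.degrees(np.arctan2(-y[0],y[1])); print('dist',np.linalg.norm(y),'yaw',yaw)
for n,(x0,y0,w,h,k) in {'scene0':(180,320,80,60,5),'side0':(230,200,190,100,4)}.items():
    im=cv2.imread(f'pics/{n}.png')[y0:y0+h,x0:x0+w]; cv2.imwrite(f'pics/{n}_c.png',cv2.resize(im,None,fx=k,fy=k,interpolation=cv2.INTER_CUBIC))
E
python3 m.py
```

```text
shooter scene0 [251.5 254.5] 16.3 [ 27  26 419]
shooter side0 [376.3 215.4] 10.4 [ 21  20 276]
shooter w1 [388. 193.] 16.2 [ 24  31 520]
shooter w2 [245.  233.5] 15.5 [ 28  25 375]
shooter [ 0.4664 -0.0964  0.0804] [0.0012 0.0026 0.0007 0.0023]
marble scene0 [273.5 232. ] 4.6 [ 8  8 47]
marble side0 [381.5 242. ] 6.3 [ 12  12 115]
marble w1 [461.5 177.3] 12.0 [ 23  22 352]
marble w2 [308.5 220.1] 10.0 [ 20  20 291]
marble [ 0.4494 -0.0183  0.0794] [0.001  0.0006 0.0006 0.0007]
mid scene0 [378.  189.5] 3.4 [ 7  5 23]
mid side0 [335.5 415.5] 7.9 [ 16  16 183]
mid w2 [572.6 233.5] 9.7 [ 20  15 209]
mid [0.4806 0.3363 0.0201] [0.0008 0.0006 0.0012]
end scene0 [394.  198.5] 3.4 [ 7  5 23]
end side0 [301.6 404.9] 7.7 [ 15  15 170]
end w2 [559.5 271.5] 8.9 [ 18  15 180]
end [0.535  0.3283 0.0204] [0.0009 0.0006 0.0013]
empty [0.4266 0.3452 0.01  ] [0.0009 0.0004 0.0005]
mouth [ 0.5588 -0.2734  0.0549] [0.0005 0.0008 0.001 ]
pinR [ 0.4301 -0.125   0.0681] [0.0005 0.0005]
pinL [ 0.3979 -0.0052  0.0717] [0.0002 0.0002]
stick [ 0.5245 -0.0413  0.022 ]
stick [0.6979 0.0009 0.022 ]
stick w1 [ 0.5257 -0.0454  0.022 ]
stick w1 [ 0.5949 -0.022   0.022 ]
dist 0.07990296021399494 yaw 12.271732752944642
```

Run:
```python
from m import *
rs=[]
for f,px,r0,r1 in [('scene0',(255,249),9,13),('side0',(376,215),9,13),('w1',(398,197),17,23),('w2',(249,238),15,21)]:
    g=cv2.imread(f'pics/{f}.png'); x,y=px; k=4; R0=30
    roi=cv2.resize(cv2.cvtColor(g[y-R0:y+R0,x-R0:x+R0],cv2.COLOR_BGR2GRAY),None,fx=k,fy=k,interpolation=cv2.INTER_CUBIC)
    c=cv2.HoughCircles(roi,cv2.HOUGH_GRADIENT_ALT,1.5,200,param1=150,param2=.5,minRadius=r0*k,maxRadius=r1*k)
    q=px if c is None else (x-R0+(c[0,0,0]+.5)/k-.5,y-R0+(c[0,0,1]+.5)/k-.5); print(f,None if c is None else c[0,0],q)
    rs.append(ray(P[f][0],q,P[f][1]))
p,e=tri(rs); print(p,np.round(e,4))
p,e=tri([ray(P[f][0],q,P[f][1]) for f,q in [('scene0',(255,249)),('side0',(376.3,215.4)),('w1',(397.5,197)),('w2',(249.5,237.5))]]); print(p,np.round(e,4))
```

```text
scene0 [121.5    118.5     39.3002] (np.float32(255.0), np.float32(248.25))
side0 [118.5    118.5     40.8825] (np.float32(375.25), np.float32(214.25))
w1 [121.5    117.      78.8218] (np.float32(398.0), np.float32(195.875))
w2 [124.5    121.5     71.4544] (np.float32(249.75), np.float32(238.0))
[ 0.4683 -0.0876  0.0912] [0.0006 0.002  0.0011 0.0008]
[ 0.468  -0.0878  0.0891] [0.0004 0.0001 0.0007 0.0003]
```

View pics/side0_c.png

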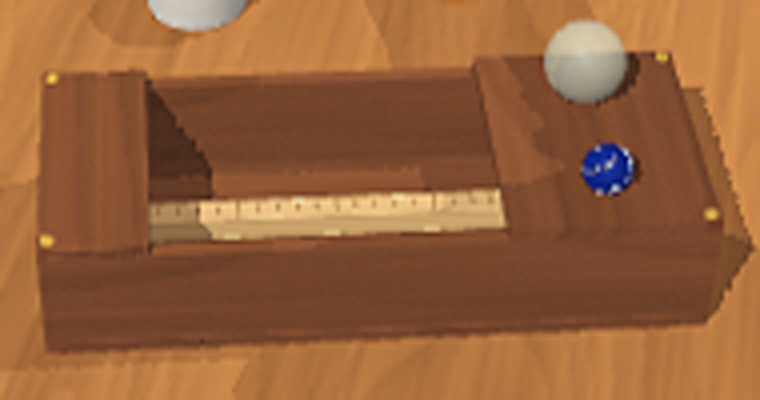

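View pics/scene0_c.png

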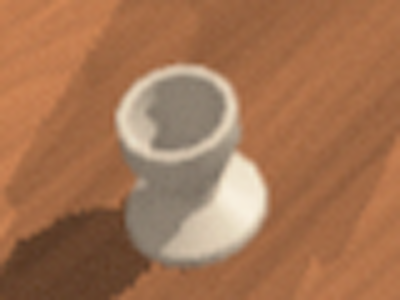

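The shooter's position agrees with the case frame: origin about (0.566, -0.024), yaw about 15°. The stick is visible between the covers. I'll go to the shooter with a part-open grip to miss the marble.

```bash
python3 -m handwheel '[{"grip":-0.36,"travel":[-0.385,-0.835,1],"spin":0},{"grip":-0.36,"travel":[-0.385,-0.835,1],"spin":0},{"grip":-0.36,"travel":[-0.385,-0.835,1],"spin":0},{"grip":-0.36,"travel":[-0.385,-0.835,1],"spin":0},{"grip":-0.36,"travel":[0,0,1],"spin":0},{"grip":-0.36,"travel":[0,0,1],"spin":0},{"grip":-0.36,"travel":[0,0,1],"spin":0},{"grip":-0.36,"travel":[0,0,0],"spin":0}]' 15
python3 - <<'E'
from m import *
print(tri([ray(P[f][0],q,P[f][1]) for f,q in [('scene0',(215.8,342.4)),('side0',(344,174.5)),('w1',(234,265.5))]]))
s=telemetry.get_state(); print(s['tcp_pos'],s['gripper_width'])
print(tri([ray(P[f][0],q,P[f][1]) for f,q in [('scene0',(215.8,342.4)),('side0',(344,174.5))]]))
im=cv2.imread('pics/w1.png')[225:290,200:280]; a=cv2.resize(im,None,fx=5,fy=5,interpolation=cv2.INTER_CUBIC)
im=cv2.imread('pics/side0.png')[150:215,310:390]; b=cv2.resize(im,None,fx=5,fy=5,interpolation=cv2.INTER_CUBIC); cv2.imwrite('pics/cup.png',np.hstack([a,b])[:, :800])
E
```

```text
time_s: 8.55
tcp_pos: [0.4673, -0.0889, 0.188]
eef_rot: [-180.0, -0.2, -180.0]
contact_force: [0.1, -0.6, 0.6]
gripper_width: 0.0597
gripper_force: 0.0
(array([ 0.559 , -0.2745,  0.0532]), [np.float64(0.0009590763415046319), np.float64(0.001428121766162774), np.float64(0.001547932489026955)])
[ 0.4673 -0.0889  0.188 ] 0.05970868515315497
(array([ 0.56  , -0.2752,  0.054 ]), [np.float64(0.0006288873153827311), np.float64(0.0006288873153827319)])
```

View pics/cup.png

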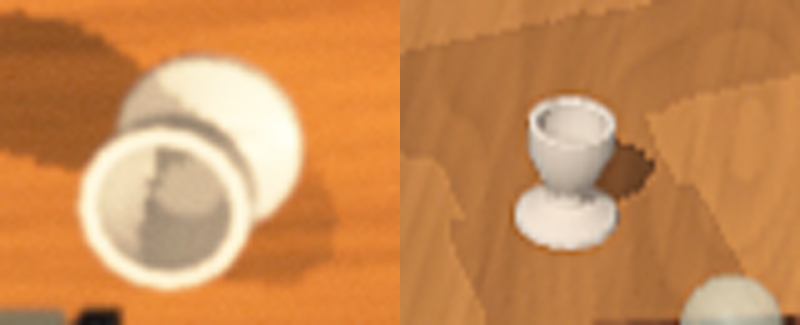

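Cup rim centres: (232.6,266.2) in the wrist view, (343.8,173.6) in side, (215.6,342.2) in scene. Descending on the shooter and gripping.

```bash
python3 -m handwheel '[{"grip":-0.36,"travel":[-0.03,0.04,1],"spin":0},{"grip":-0.36,"travel":[0,0,1],"spin":0},{"grip":-0.36,"travel":[0,0,1],"spin":0},{"grip":-0.36,"travel":[0,0,0.7],"spin":0},{"grip":-0.36,"travel":[0,0,0.4],"spin":0},{"grip":-0.36,"travel":[0,0,0],"spin":0},{"grip":-0.36,"travel":[0,0,0],"spin":0}]'
python3 -m handwheel '[{"grip":1,"travel":[0,0,0],"spin":0},{"grip":1,"travel":[0,0,0],"spin":0},{"grip":1,"travel":[0,0,0],"spin":0},{"grip":1,"travel":[0,0,0],"spin":0},{"grip":1,"travel":[0,0,0],"spin":0},{"grip":1,"travel":[0,0,0],"spin":0}]' 15
python3 - <<'E'
from m import *
print(tri([ray(P[f][0],q,P[f][1]) for f,q in [('scene0',(215.6,342.2)),('side0',(343.8,173.6)),('w1',(232.6,266.2))]]))
s=telemetry.get_state(); print(s['tcp_pos'],s['gripper_width'])
E
```

```text
time_s: 9.43
tcp_pos: [0.4699, -0.0874, 0.088]
eef_rot: [180.0, 0.1, -179.9]
contact_force: [-0.6, -0.0, 0.4]
gripper_width: 0.0597
gripper_force: 0.0
time_s: 10.18
tcp_pos: [0.4695, -0.0875, 0.0874]
eef_rot: [-180.0, 0.0, -179.9]
contact_force: [-0.6, -0.5, 5.6]
gripper_width: 0.0411
gripper_force: 15.0
(array([ 0.5596, -0.2755,  0.055 ]), [np.float64(0.001064280247626409), np.float64(0.001450585865734252), np.float64(0.0016537901702388669)])
[ 0.4695 -0.0875  0.0874] 0.04113190244931526
```

```bash
python3 -m handwheel '[{"grip":1,"travel":[0,0,-0.3],"spin":0},{"grip":1,"travel":[0,0,-0.7],"spin":0},{"grip":1,"travel":[0,0,-1],"spin":0},{"grip":1,"travel":[0,0,-1],"spin":0},{"grip":1,"travel":[0,0,0],"spin":0}]'
python3 -m handwheel '[{"grip":1,"travel":[-0.4,-0.9,0],"spin":0},{"grip":1,"travel":[-0.46,-0.95,0],"spin":0},{"grip":1,"travel":[-0.46,-0.95,0],"spin":0},{"grip":1,"travel":[-0.46,-0.95,0],"spin":0},{"grip":1,"travel":[-0.46,-0.95,0],"spin":0},{"grip":1,"travel":[-0.46,-0.95,0],"spin":0},{"grip":1,"travel":[-0.46,-0.95,0],"spin":0},{"grip":1,"travel":[-0.45,-0.88,0],"spin":0}]'
python3 -m handwheel '[{"grip":1,"travel":[0,0,0],"spin":0},{"grip":1,"travel":[0,0,0],"spin":0}]'
python3 - <<'E'
from m import *
s=telemetry.get_state(); print(s['tcp_pos'],s['gripper_width'])
for n in ['scene','side']:
    im=viewer.capture(n); cv2.imwrite(f'pics/{n}1.png',im[:,:,::-1]); print(models.find_in(n,'shooter')[:2],models.find_in(n,'eggcup_mouth')[:2], proj(n,[s['tcp_pos']+np.array([-.0015,0,.001]),[.5593,-.2745,.055]]))
def crop(f,x,y,w=100,h=110,k=4):
    return cv2.resize(cv2.imread(f'pics/{f}.png')[y:y+h,x:x+w],None,fx=k,fy=k,interpolation=cv2.INTER_CUBIC)
cv2.imwrite('pics/hold.png',np.hstack([crop('scene1',165,265),crop('side1',295,100)]))
E
```

```text
time_s: 10.8
tcp_pos: [0.4702, -0.0873, 0.1639]
eef_rot: [180.0, 0.2, -179.9]
contact_force: [0.2, 0.7, -0.5]
gripper_width: 0.041
gripper_force: 15.0
time_s: 11.8
tcp_pos: [0.5593, -0.2749, 0.1607]
eef_rot: [180.0, -0.1, -180.0]
contact_force: [0.3, -0.7, 0.1]
gripper_width: 0.0409
gripper_force: 15.0
time_s: 12.05
tcp_pos: [0.5588, -0.274, 0.161]
eef_rot: [180.0, -0.1, -180.0]
contact_force: [0.1, -0.1, -1.3]
gripper_width: 0.041
gripper_force: 15.0
[ 0.5588 -0.274   0.161 ] 0.04104176681303835
[{'position': [207.7, 298.0], 'p': 0.77}] [{'position': [214.0, 352.2], 'p': 0.75}, {'position': [315.8, 282.7], 'p': 0.31}] [[205.5733 298.004 ]
 [215.4451 341.381 ]]
[{'position': [353.9, 136.5], 'p': 0.37}] [{'position': [344.0, 183.5], 'p': 0.79}, {'position': [302.5, 401.8], 'p': 0.25}] [[347.313  133.7975]
 [344.0358 174.4556]]
```

View pics/hold.png

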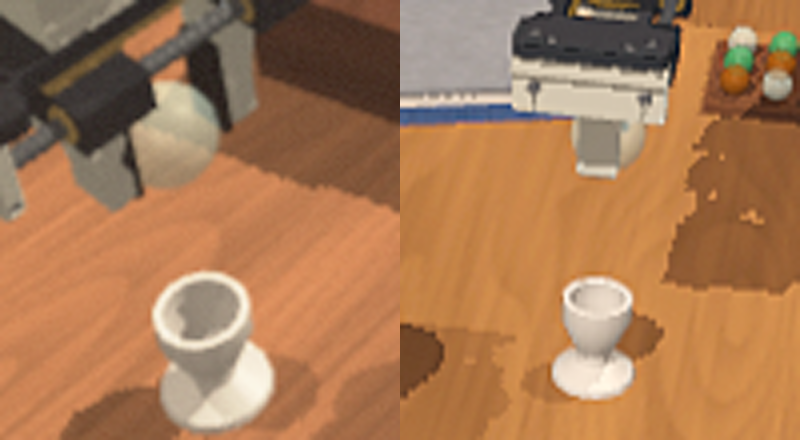

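```bash
python3 -m handwheel '[{"grip":1,"travel":[-0.08,-0.03,0.8],"spin":0},{"grip":1,"travel":[0,0,1],"spin":0},{"grip":1,"travel":[0,0,1],"spin":0},{"grip":1,"travel":[0,0,0.5],"spin":0},{"grip":1,"travel":[0,0,0.3],"spin":0},{"grip":1,"travel":[0,0,0],"spin":0},{"grip":1,"travel":[0,0,0],"spin":0}]'
python3 - <<'E'
from m import *
for i in range(4):
    s=telemetry.get_state(); print(s['tcp_pos'],s['contact_force'])
    im=viewer.capture(['scene','side'][i%2])
    cv2.imwrite(f"pics/{['scene','side'][i%2]}2.png",im[:,:,::-1])
E
```

```text
time_s: 13.22
tcp_pos: [0.5622, -0.2753, 0.073]
eef_rot: [-180.0, 0.1, -179.9]
contact_force: [-0.7, 0.3, -1.2]
gripper_width: 0.041
gripper_force: 15.0
[ 0.5622 -0.2753  0.073 ] [-0.6618  0.2959 -1.1595]
[ 0.5622 -0.2753  0.0729] [-1.3266 -0.4693 -0.9705]
[ 0.5621 -0.2752  0.0729] [ 0.2941  0.0348 -0.864 ]
[ 0.562  -0.2752  0.0728] [ 0.0439 -0.3266 -0.7009]
```

```bash
python3 -m handwheel '[{"grip":1,"travel":[0.04,0.02,0.08],"spin":0},{"grip":1,"travel":[0,0,0.06],"spin":0},{"grip":1,"travel":[0,0,0],"spin":0}]'
python3 -m handwheel '[{"grip":1,"travel":[0,0,0.04],"spin":0},{"grip":1,"travel":[0,0,0],"spin":0}]'
python3 - <<'E'
from m import *
for n in ['scene','side']:
    im=viewer.capture(n); cv2.imwrite(f'pics/{n}3.png',im[:,:,::-1])
def crop(f,x,y,w=100,h=100,k=4):
    return cv2.resize(cv2.imread(f'pics/{f}.png')[y:y+h,x:x+w],None,fx=k,fy=k,interpolation=cv2.INTER_CUBIC)
cv2.imwrite('pics/seat.png',np.hstack([crop('scene3',165,285),crop('side3',295,120)]))
E
```

```text
time_s: 13.8
tcp_pos: [0.5607, -0.2748, 0.0686]
eef_rot: [-180.0, 0.0, -179.9]
contact_force: [0.1, -0.9, 0.5]
gripper_width: 0.0414
gripper_force: 15.0
time_s: 14.05
tcp_pos: [0.5609, -0.275, 0.0682]
eef_rot: [-180.0, 0.0, -179.9]
contact_force: [-1.2, -1.4, 4.3]
gripper_width: 0.041
gripper_force: 15.0
```

View pics/seat.png

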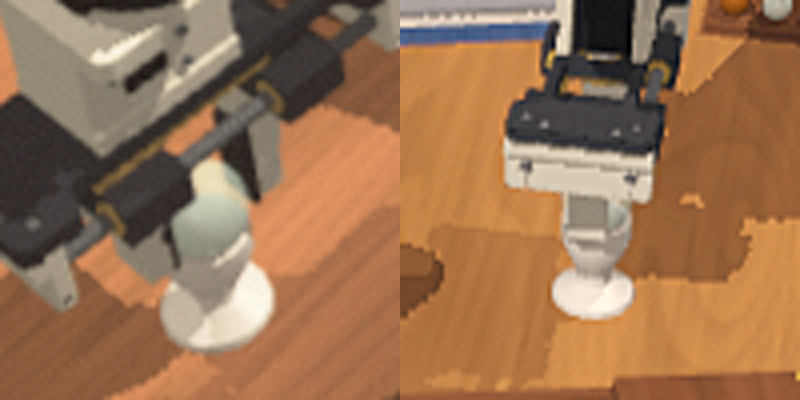

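Contact at the expected height, with the ball on the rim. I'll release it and go on to the marble.

```bash
python3 -m handwheel '[{"grip":-0.4,"travel":[0,0,0],"spin":0},{"grip":-0.4,"travel":[0,0,0],"spin":0},{"grip":-0.4,"travel":[0,0,0],"spin":0},{"grip":-0.4,"travel":[0,0,0],"spin":0},{"grip":-0.4,"travel":[0,0,-0.5],"spin":0},{"grip":-0.4,"travel":[0,0,-1],"spin":0},{"grip":-0.4,"travel":[0,0,-1],"spin":0},{"grip":-0.4,"travel":[0,0,-1],"spin":0}]'
python3 -m handwheel '[{"grip":-0.4,"travel":[0.45,1,-0.3],"spin":0},{"grip":-0.4,"travel":[0.45,1,0],"spin":0},{"grip":-0.4,"travel":[0.45,1,0],"spin":0},{"grip":-0.4,"travel":[0.45,1,0],"spin":0},{"grip":-0.4,"travel":[0.45,1,0],"spin":0},{"grip":-0.4,"travel":[0.45,1,0],"spin":0},{"grip":-0.4,"travel":[0.45,1,0],"spin":0},{"grip":-0.4,"travel":[0.45,1,0],"spin":0}]'
python3 -m handwheel '[{"grip":-0.4,"travel":[0.43,1,0],"spin":0},{"grip":-0.4,"travel":[0.43,1,0],"spin":0},{"grip":-0.4,"travel":[0,0.27,0],"spin":0},{"grip":-0.4,"travel":[0,0,0],"spin":0},{"grip":-0.4,"travel":[0,0,0],"spin":0}]'
python3 - <<'E'
from m import *
for n,f in [('scene',((213,332),14)),('side',((344,168),14))]:
    im=viewer.capture(n); cv2.imwrite(f'pics/{n}4.png',im[:,:,::-1]); print(n,models.find_in(n,'shooter')[:2],proj(n,[[.5593,-.2745,.068]]))
E
```

```text
time_s: 15.15
tcp_pos: [0.5608, -0.2747, 0.1569]
eef_rot: [-180.0, 0.0, -179.9]
contact_force: [0.1, 0.1, 0.7]
gripper_width: 0.0614
gripper_force: 0.0
time_s: 16.15
tcp_pos: [0.4703, -0.0739, 0.1636]
eef_rot: [180.0, 0.1, -179.9]
contact_force: [-0.4, 0.2, 0.4]
gripper_width: 0.0614
gripper_force: 0.0
time_s: 16.77
tcp_pos: [0.4492, -0.0184, 0.1627]
eef_rot: [-180.0, 0.0, -180.0]
contact_force: [-0.9, -0.5, -1.0]
gripper_width: 0.0612
gripper_force: 0.0
scene [{'position': [211.8, 338.3], 'p': 0.98}, {'position': [374.6, 191.8], 'p': 0.4}] [[214.4025 336.6118]]
side [{'position': [346.8, 171.4], 'p': 0.74}, {'position': [324.8, 248.0], 'p': 0.54}] [[344.3178 169.7269]]
```

```bash
python3 -m handwheel '[{"grip":-0.4,"travel":[0,0,1],"spin":0},{"grip":-0.4,"travel":[0,0,1],"spin":0},{"grip":-0.4,"travel":[0,0,0.8],"spin":0},{"grip":-0.4,"travel":[0,0,0.4],"spin":0},{"grip":-0.4,"travel":[0,0,0.06],"spin":0},{"grip":-0.4,"travel":[0,0,0],"spin":0},{"grip":-0.4,"travel":[0,0,0],"spin":0}]'
python3 -m handwheel '[{"grip":1,"travel":[0,0,0],"spin":0},{"grip":1,"travel":[0,0,0],"spin":0},{"grip":1,"travel":[0,0,0],"spin":0},{"grip":1,"travel":[0,0,0],"spin":0},{"grip":1,"travel":[0,0,0],"spin":0},{"grip":1,"travel":[0,0,0],"spin":0},{"grip":1,"travel":[0,0,0],"spin":0}]' 10
```

```text
time_s: 17.85
tcp_pos: [0.4493, -0.0179, 0.0817]
eef_rot: [180.0, 0.1, -179.9]
contact_force: [0.2, 0.4, 0.1]
gripper_width: 0.0616
gripper_force: 0.0
time_s: 18.73
tcp_pos: [0.4489, -0.0183, 0.0812]
eef_rot: [-180.0, 0.0, -179.9]
contact_force: [-0.8, -5.2, 5.3]
gripper_width: 0.0238
gripper_force: 10.0
```

Run:
```python
import cv2,numpy as np
def crop(f,x,y,w=100,h=100,k=4):
    return cv2.resize(cv2.imread(f'pics/{f}.png')[y:y+h,x:x+w],None,fx=k,fy=k,interpolation=cv2.INTER_CUBIC)
cv2.imwrite('pics/seat4.png',np.hstack([crop('scene4',165,285),crop('side4',295,120)]))
```

View pics/seat4.png

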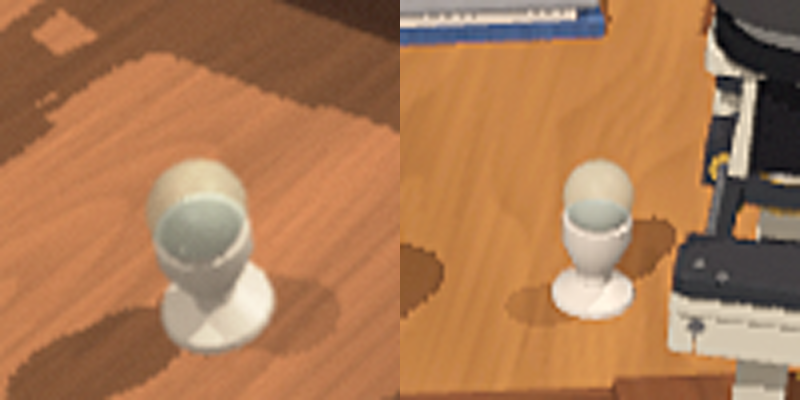

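The shooter sits squarely on the cup: at (214,337) in scene and (344,170) in side. The marble is gripped, so I'll carry it to the tray.

```bash
python3 -m handwheel '[{"grip":1,"travel":[0,0,-0.4],"spin":0},{"grip":1,"travel":[0,0,-0.8],"spin":0},{"grip":1,"travel":[0,0,-1],"spin":0},{"grip":1,"travel":[0,0.5,0],"spin":0},{"grip":1,"travel":[0.06,1,0],"spin":0},{"grip":1,"travel":[0.06,1,0],"spin":0},{"grip":1,"travel":[0.06,1,0],"spin":0},{"grip":1,"travel":[0.06,1,0],"spin":0}]'
python3 -m handwheel '[{"grip":1,"travel":[0.07,1,0],"spin":0},{"grip":1,"travel":[0.07,1,0],"spin":0},{"grip":1,"travel":[0.07,1,0],"spin":0},{"grip":1,"travel":[0.07,1,0],"spin":0},{"grip":1,"travel":[0.07,1,0],"spin":0},{"grip":1,"travel":[0.07,1,0],"spin":0},{"grip":1,"travel":[0.07,1,0],"spin":0},{"grip":1,"travel":[0.07,1,0],"spin":0}]'
python3 -m handwheel '[{"grip":1,"travel":[0.07,1,0.3],"spin":0},{"grip":1,"travel":[0.05,1,0.5],"spin":0},{"grip":1,"travel":[0,0,0.7],"spin":0},{"grip":1,"travel":[0,0,0.7],"spin":0},{"grip":1,"travel":[0,0,0],"spin":0},{"grip":1,"travel":[0,0,0],"spin":0}]'
```

```text
time_s: 19.73
tcp_pos: [0.4422, 0.0959, 0.1356]
eef_rot: [180.0, -0.0, -179.9]
contact_force: [0.7, -0.1, -0.2]
gripper_width: 0.0237
gripper_force: 10.0
time_s: 20.72
tcp_pos: [0.4281, 0.296, 0.1358]
eef_rot: [-180.0, -0.0, -179.9]
contact_force: [0.4, -0.3, -0.3]
gripper_width: 0.0242
gripper_force: 10.0
time_s: 21.48
tcp_pos: [0.4256, 0.3449, 0.0811]
eef_rot: [-180.0, 0.0, -179.9]
contact_force: [1.3, -0.2, 1.2]
gripper_width: 0.0238
gripper_force: 10.0
```

```bash
python3 -m handwheel '[{"grip":1,"travel":[0,0,0.8],"spin":0},{"grip":1,"travel":[-0.01,0,0.8],"spin":0},{"grip":1,"travel":[0,0,0.4],"spin":0},{"grip":1,"travel":[0,0,0.2],"spin":0},{"grip":1,"travel":[0,0,0],"spin":0},{"grip":1,"travel":[0,0,0],"spin":0}]'
python3 -m handwheel '[{"grip":1,"travel":[0,0,0.06],"spin":0},{"grip":1,"travel":[0,0,0.04],"spin":0},{"grip":1,"travel":[0,0,0],"spin":0}]'
```

```text
time_s: 22.22
tcp_pos: [0.426, 0.3449, 0.0267]
eef_rot: [180.0, 0.0, -179.9]
contact_force: [-0.1, -0.1, -0.5]
gripper_width: 0.0238
gripper_force: 10.0
time_s: 22.6
tcp_pos: [0.4257, 0.3445, 0.0236]
eef_rot: [-180.0, -0.0, -179.9]
contact_force: [-0.7, 0.1, -0.5]
gripper_width: 0.0241
gripper_force: 10.0
```

```bash
python3 -m handwheel '[{"grip":1,"travel":[0,0,0.06],"spin":0},{"grip":1,"travel":[0,0,0],"spin":0}]'
python3 -m handwheel '[{"grip":0.2,"travel":[0,0,0],"spin":0},{"grip":0,"travel":[0,0,0],"spin":0},{"grip":0,"travel":[0,0,0],"spin":0},{"grip":0,"travel":[0,0,-0.5],"spin":0},{"grip":0,"travel":[0,0,-1],"spin":0},{"grip":0,"travel":[0,0,-1],"spin":0},{"grip":0,"travel":[0,0,-1],"spin":0},{"grip":0,"travel":[0,-1,-1],"spin":0}]'
python3 -m handwheel '[{"grip":0,"travel":[0,-1,-0.5],"spin":-1},{"grip":0,"travel":[0,-1,-0.5],"spin":-1},{"grip":0,"travel":[0,-1,-0.5],"spin":-1},{"grip":0,"travel":[0,-1,0],"spin":0},{"grip":0,"travel":[0,-1,0],"spin":0},{"grip":0,"travel":[0,0,0],"spin":0},{"grip":0,"travel":[0,0,0],"spin":0}]'
python3 - <<'E'
from m import *
for n in ['scene','side']:
    im=viewer.capture(n); cv2.imwrite(f'pics/{n}5.png',im[:,:,::-1])
P['scene5']=('scene',None);P['side5']=('side',None);P['scene0'];
st=telemetry.get_state(); im=viewer.capture('wrist'); cv2.imwrite('pics/w5.png',im[:,:,::-1]); P['w5']=('wrist',st); print(st['tcp_pos'],st['eef_rot'])
px={n:np.round(proj(P[n][0],[[.4264,.3448,.019]],P[n][1])[0]).astype(int) for n in ['scene5','side5','w5']}; print(px)
go('marble',{n:(tuple(px[n]),9) for n in ['scene5','side5']},'blue')
go('marble_w',{n:(tuple(px[n]),12) for n in ['side5','w5']},'blue')
E
```

```text
time_s: 22.85
tcp_pos: [0.4258, 0.3446, 0.0221]
eef_rot: [180.0, 0.0, -179.9]
contact_force: [-0.6, -0.1, -0.1]
gripper_width: 0.0238
gripper_force: 10.0
time_s: 23.85
tcp_pos: [0.426, 0.3204, 0.1363]
eef_rot: [179.9, 0.1, -179.9]
contact_force: [0.6, -1.3, -0.5]
gripper_width: 0.0438
gripper_force: 0.0
time_s: 24.72
tcp_pos: [0.4455, 0.1969, 0.1727]
eef_rot: [180.0, 0.0, -165.0]
contact_force: [-0.2, 0.3, -0.1]
gripper_width: 0.0435
gripper_force: 0.0
[0.4453 0.1972 0.1724] [ 179.9898    0.0215 -164.9089]
{'scene5': array([363, 181]), 'side5': array([370, 427]), 'w5': array([495, 254])}
marble scene5 [364. 180.] 2.8 [ 5  5 16]
marble side5 [370.  426.9] 8.2 [ 16  17 186]
marble [0.4278 0.3469 0.0226] [0.0007 0.0007]
marble_w side5 [370.  426.9] 8.2 [ 16  17 186]
marble_w w5 [496.2 254. ] 14.1 [ 25  25 467]
marble_w [0.4268 0.3451 0.0202] [0.0004 0.0004]
```

The marble is seated at (0.427, 0.345) with z about 0.020. Next I'll locate the stick precisely by segmenting the maple colour.

```bash
python3 -m handwheel '[{"grip":0,"travel":[-0.5,-1,-0.5],"spin":0},{"grip":0,"travel":[-0.5,-1,-0.5],"spin":0},{"grip":0,"travel":[-0.5,-1,-0.5],"spin":0},{"grip":0,"travel":[-0.5,-1,-0.5],"spin":0},{"grip":0,"travel":[-0.5,-1,-0.5],"spin":0},{"grip":0,"travel":[-0.5,-1,-0.5],"spin":0},{"grip":0,"travel":[-0.5,-1,-0.5],"spin":0},{"grip":0,"travel":[-0.5,-1,-0.5],"spin":0}]'
python3 -m handwheel '[{"grip":0,"travel":[0,0,0],"spin":0},{"grip":0,"travel":[0,0,0],"spin":0}]'
cat > st.py <<'E'
from m import *
O=np.array([.5664,-.0242]); a=np.radians(15); C=np.array([[np.cos(a),np.sin(a)],[-np.sin(a),np.cos(a)]])
def case(p): return C@(np.array(p)[:2]-O)
def world(c): return C.T@np.array(c)+O
def stick(f,n,st,z=.022):
    poly=[np.r_[world(c),.022] for c in [(-.058,-.055),(.10,-.055),(.10,.055),(-.058,.055)]]
    im=cv2.imread(f'pics/{f}.png').astype(int); m=np.zeros(im.shape[:2],np.uint8); cv2.fillPoly(m,[np.round(proj(n,poly,st)).astype(int)],1)
    hsv=cv2.cvtColor(im.astype(np.uint8),cv2.COLOR_BGR2HSV); ok=(m>0)&(im[...,1]>120)&(im[...,0]>75)&(im[...,2]>150)
    k,l,s,_=cv2.connectedComponentsWithStats(ok.astype(np.uint8))
    if k<2: print(f,'none'); return
    j=1+np.argmax(s[1:,4]); pts=np.argwhere(l==j)[:,::-1]
    q=np.array([case(at_z(ray(n,p,st),z)) for p in pts])
    xs=np.linspace(q[:,0].min()+.005,q[:,0].max()-.005,7)
    print(f,len(pts)); 
    for x in xs:
        w=q[abs(q[:,0]-x)<.006]; 
        if len(w): print('  x %.3f y %.4f..%.4f'%(x,*np.percentile(w[:,1],[3,97])))
if __name__=='__main__':
    st=telemetry.get_state(); im=viewer.capture('wrist'); cv2.imwrite('pics/w6.png',im[:,:,::-1]); print(st['tcp_pos'],st['eef_rot'],case(st['tcp_pos']))
    print([(x['position'],x['p']) for x in models.find_in('wrist','stick')[:2]])
    for f in ['w1','w2']: stick(f,*P[f])
    stick('w6','wrist',st); stick('side0','side',None); stick('scene0','scene',None)
E
python3 st.py
```

```text
time_s: 25.88
tcp_pos: [0.5945, 0.0295, 0.2723]
eef_rot: [-180.0, -0.0, -164.9]
contact_force: [-0.1, 0.1, 0.3]
gripper_width: 0.0443
gripper_force: 0.0
time_s: 26.12
tcp_pos: [0.5934, 0.03, 0.2714]
eef_rot: [180.0, -0.1, -164.9]
contact_force: [0.0, 0.5, -0.2]
gripper_width: 0.0438
gripper_force: 0.0
[0.5934 0.03   0.2714] [ 179.9828   -0.0627 -164.9354] [0.0401 0.0454]
[([270.8, 193.2], 0.86)]
w1 612
  x -0.041 y -0.0155..-0.0026
  x -0.029 y -0.0158..-0.0027
  x -0.018 y -0.0159..-0.0024
  x -0.006 y -0.0157..-0.0024
  x 0.005 y -0.0157..-0.0028
  x 0.017 y -0.0158..-0.0024
  x 0.028 y -0.0150..-0.0023
w2 644
  x -0.040 y -0.0150..-0.0018
  x -0.026 y -0.0154..-0.0015
  x -0.012 y -0.0155..-0.0013
  x 0.002 y -0.0154..-0.0013
  x 0.016 y -0.0155..-0.0014
  x 0.030 y -0.0153..-0.0015
  x 0.044 y -0.0148..-0.0013Traceback (most recent call last):
  File "st.py", line 22, in <module>
    stick('w6','wrist',st); stick('side0','side',None); stick('scene0','scene',None)
    ~~~~~^^^^^^^^^^^^^^^^^
  File "st.py", line 12, in stick
    q=np.array([case(at_z(ray(n,p,st),z)) for p in pts])
                          ~~~^^^^^^^^
  File "h.py", line 11, in ray
    c,T=cam(name,st); K=np.array([[c['fx'],0,c['cx']],[0,c['fy'],c['cy']],[0,0,1]])
        ~~~^^^^^^^^^
  File "h.py", line 5, in cam
    c=viewer.calibration(name)
ValueError: time passes only in moves, steps and waits
```

The stick lies parallel to the case at case y = -8.7 mm, and both views agree on its height. I'll descend over it near the far part of the opening.

```bash
python3 -m handwheel '[{"grip":0,"travel":[-0.6,-0.72,1],"spin":0},{"grip":0,"travel":[-0.6,-0.72,1],"spin":0},{"grip":0,"travel":[-0.6,-0.72,1],"spin":0},{"grip":0,"travel":[0,0,1],"spin":0},{"grip":0,"travel":[0,0,1],"spin":0},{"grip":0,"travel":[0,0,1],"spin":0},{"grip":0,"travel":[0,0,0.8],"spin":0},{"grip":0,"travel":[0,0,0],"spin":0}]' 10
python3 -m handwheel '[{"grip":0,"travel":[0,0,0],"spin":0}]'
python3 - <<'E'
import numpy as np
from plant import telemetry
s=telemetry.get_state(); O=np.array([.5664,-.0242]); a=np.radians(15); C=np.array([[np.cos(a),np.sin(a)],[-np.sin(a),np.cos(a)]])
print(C@(s['tcp_pos'][:2]-O),s['tcp_pos'],s['eef_rot'])
E
```

```text
time_s: 27.22
tcp_pos: [0.6498, -0.0104, 0.1003]
eef_rot: [180.0, -0.2, -164.9]
contact_force: [-0.3, -0.6, 0.6]
gripper_width: 0.0443
gripper_force: 0.0
time_s: 27.35
tcp_pos: [0.6517, -0.0104, 0.1029]
eef_rot: [-180.0, 0.0, -164.9]
contact_force: [0.1, -0.8, 0.6]
gripper_width: 0.0441
gripper_force: 0.0
[ 0.08596392 -0.00878432] [ 0.65170832 -0.01043591  0.10291242] [-1.79983586e+02  4.74871331e-02 -1.64889009e+02]
```

```bash
python3 -m handwheel '[{"grip":0,"travel":[0,0,0.9],"spin":0},{"grip":0,"travel":[0,0,0.9],"spin":0},{"grip":0,"travel":[0,0,0.8],"spin":0},{"grip":0,"travel":[0,0,0.5],"spin":0},{"grip":0,"travel":[0,0,0.1],"spin":0},{"grip":0,"travel":[0,0,0],"spin":0},{"grip":0,"travel":[0,0,0],"spin":0}]'
```

```text
time_s: 28.22
tcp_pos: [0.6519, -0.0108, 0.023]
eef_rot: [-180.0, 0.1, -164.9]
contact_force: [-0.0, 0.3, 0.1]
gripper_width: 0.0438
gripper_force: 0.0
```

```bash
python3 -m handwheel '[{"grip":0,"travel":[0,0,0.12],"spin":0},{"grip":1,"travel":[0,0,0],"spin":0},{"grip":1,"travel":[0,0,0],"spin":0},{"grip":1,"travel":[0,0,0],"spin":0},{"grip":1,"travel":[0,0,0],"spin":0},{"grip":1,"travel":[0,0,0],"spin":0},{"grip":1,"travel":[0,0,0],"spin":0}]' 10
python3 -m handwheel '[{"grip":1,"travel":[0.3,0,0],"spin":0},{"grip":1,"travel":[0.3,0,0],"spin":0},{"grip":1,"travel":[0.3,0,0],"spin":0},{"grip":1,"travel":[0.3,0,0],"spin":0},{"grip":1,"travel":[0,0,0],"spin":0}]'
```

```text
time_s: 29.1
tcp_pos: [0.6514, -0.0109, 0.0191]
eef_rot: [-180.0, 0.0, -164.9]
contact_force: [1.1, 0.1, 0.2]
gripper_width: 0.0139
gripper_force: 10.0
time_s: 29.72
tcp_pos: [0.6216, -0.0189, 0.0192]
eef_rot: [180.0, -0.0, -164.9]
contact_force: [0.3, 0.0, -0.0]
gripper_width: 0.0142
gripper_force: 10.0
```

```bash
python3 -m handwheel '[{"grip":1,"travel":[0.12,0,0],"spin":0},{"grip":1,"travel":[0,0,0],"spin":0}]' | egrep 'tcp|cont'
python3 -m handwheel '[{"grip":1,"travel":[0.12,0,0],"spin":0},{"grip":1,"travel":[0,0,0],"spin":0}]' | egrep 'tcp|cont'
python3 -m handwheel '[{"grip":1,"travel":[0.12,0,0],"spin":0},{"grip":1,"travel":[0,0,0],"spin":0}]' | egrep 'tcp|cont'
python3 -m handwheel '[{"grip":1,"travel":[0.1,0,0],"spin":0},{"grip":1,"travel":[0,0,0],"spin":0}]' | egrep 'tcp|cont'
```

```text
tcp_pos: [0.6193, -0.0195, 0.0191]
contact_force: [-0.6, 1.0, 0.4]
tcp_pos: [0.6165, -0.0203, 0.0191]
contact_force: [-0.5, -0.6, 1.4]
tcp_pos: [0.6134, -0.0211, 0.0191]
contact_force: [-1.0, -0.7, 1.6]
tcp_pos: [0.611, -0.0218, 0.0191]
contact_force: [-0.8, 0.6, 0.4]
```

```bash
python3 -m handwheel '[{"grip":1,"travel":[0.12,0,0],"spin":0},{"grip":1,"travel":[0,0,0],"spin":0}]' | egrep 'tcp|cont'
python3 -m handwheel '[{"grip":1,"travel":[0.12,0,0],"spin":0},{"grip":1,"travel":[0,0,0],"spin":0}]' | egrep 'tcp|cont'
python3 - <<'E'
import numpy as np,cv2
from plant import telemetry,viewer,models
s=telemetry.get_state(); print(s['tcp_pos'])
for n in ['scene','side']:
    im=viewer.capture(n); cv2.imwrite(f'pics/{n}7.png',im[:,:,::-1]); print(n,[(x['position'],x['p']) for x in models.find_in(n,'stick_far')[:3]])
E
cat >> h.py <<'E'
_c={}
def cam(name, st=None):
    if name not in _c: _c[name]=viewer.calibration(name)
    c=_c[name]
    if 'T' in c: return c,np.array(c['T'])
    st=st or telemetry.get_state(); B=np.eye(4); B[:3,:3]=R.from_euler('xyz',st['eef_rot'],degrees=True).as_matrix(); B[:3,3]=st['tcp_pos']
    return c,B@np.array(c['T_tool_cam'])
E
python3 - <<'E'
from st import *
# brass/maple extents along the stick's line in each fixed view: sample top-face line colours
for f,n in [('scene7','scene'),('side7','side')]:
    im=cv2.imread(f'pics/{f}.png'); print(f)
    for z,yy in [(.022,-.0087),(.022,-.005 if n=='side' else -.0125)]:
        xs=np.arange(.0,.112,.004); q=proj(n,[np.r_[world((x,yy)),z] for x in xs])
        print(' '.join('%d:%s'%(x*1000,','.join(map(str,im[int(round(v)),int(round(u))][::-1]))) for x,(u,v) in zip(xs,q)))
E
```

```text
tcp_pos: [0.6081, -0.0226, 0.0191]
contact_force: [-0.1, -0.8, 1.1]
tcp_pos: [0.6052, -0.0233, 0.0191]
contact_force: [-0.3, 0.3, 0.9]
[ 0.60517965 -0.02334282  0.01908859]
scene [([336.7, 291.3], 0.7), ([301.0, 265.6], 0.5)]
side [([336.1, 251.5], 0.62)]
scene7
0:54,49,44 4:49,44,43 8:48,43,37 12:69,63,60 16:66,60,59 20:61,57,56 24:62,58,56 28:84,83,78 32:75,70,69 36:70,68,64 40:63,59,52 44:111,89,65 48:228,180,128 52:222,174,122 56:192,145,102 60:204,157,111 64:219,173,120 68:188,141,101 72:215,168,117 76:216,165,114 80:216,164,92 84:211,160,89 88:128,97,56 92:109,83,47 96:86,56,40 100:124,79,54 104:121,76,55 108:116,72,52
0:49,41,42 4:50,45,42 8:60,55,54 12:66,61,59 16:84,81,77 20:74,68,65 24:66,61,57 28:67,62,61 32:64,60,57 36:62,58,56 40:60,55,55 44:76,74,65 48:198,157,112 52:221,174,122 56:214,168,118 60:220,171,119 64:220,174,122 68:194,148,102 72:220,173,122 76:219,172,119 80:212,162,91 84:190,146,83 88:126,97,55 92:121,92,53 96:77,54,38 100:125,79,56 104:119,76,54 108:117,74,52
side7
0:227,212,189 4:229,214,191 8:210,195,173 12:208,194,172 16:216,201,179 20:218,204,181 24:217,202,181 28:221,207,184 32:225,210,187 36:222,208,185 40:221,207,184 44:225,211,188 48:226,211,189 52:226,211,188 56:227,213,189 60:214,199,177 64:214,199,177 68:214,199,177 72:212,199,178 76:210,173,123 80:221,175,69 84:226,180,78 88:151,114,49 92:69,40,32 96:78,48,31 100:79,49,34 104:77,46,32 108:77,46,30
0:135,125,112 4:166,152,133 8:201,187,165 12:197,182,161 16:183,170,150 20:188,174,154 24:184,170,149 28:199,185,163 32:200,185,164 36:200,186,164 40:203,189,168 44:203,189,168 48:155,142,125 52:197,183,161 56:198,183,162 60:167,153,134 64:174,160,141 68:210,195,173 72:209,196,175 76:210,171,120 80:218,173,68 84:225,178,76 88:150,112,48 92:69,37,30 96:77,45,33 100:76,44,30 104:76,47,32 108:76,45,32
```

The far end is now at case x ≈ 0.089, clear of the short cover, and the near end is practically at the wall. I'll regrip about 22 mm from the far end with a light grip so the stick can pivot, then start lifting.

```bash
python3 -m handwheel '[{"grip":0.3,"travel":[0,0,0],"spin":0},{"grip":0.3,"travel":[0,0,0],"spin":0},{"grip":0.3,"travel":[-0.4,0,0],"spin":0},{"grip":0.3,"travel":[-0.4,0,0],"spin":0},{"grip":0.3,"travel":[-0.4,0,0.04],"spin":0},{"grip":0.3,"travel":[0,0,0],"spin":0},{"grip":1,"travel":[0,0,0],"spin":0},{"grip":1,"travel":[0,0,0],"spin":0}]' 4
python3 -m handwheel '[{"grip":1,"travel":[0,0,0],"spin":0},{"grip":1,"travel":[0,0,0],"spin":0},{"grip":1,"travel":[0,0,0],"spin":0}]'
python3 -m handwheel '[{"grip":1,"travel":[0,0,-0.2],"spin":0},{"grip":1,"travel":[-0.1,0,-0.3],"spin":0},{"grip":1,"travel":[-0.1,0,-0.3],"spin":0},{"grip":1,"travel":[-0.1,0,-0.3],"spin":0},{"grip":1,"travel":[0,0,-0.3],"spin":0},{"grip":1,"travel":[0,0,0],"spin":0}]'
cat > tilt.py <<'E'
import sys; from st import *
s=telemetry.get_state(); print('tcp case',case(s['tcp_pos']),s['tcp_pos'][2],s['eef_rot'],s['contact_force'],s['gripper_width'])
nrm=np.r_[C[1],0]; p0=np.r_[world((0,-.0087)),0]
for n in ['side','scene']:
    im=viewer.capture(n); cv2.imwrite(f'pics/t_{sys.argv[1]}_{n}.png',im[:,:,::-1]); im=im.astype(int)
    # plane-sampled image: x -.16...20, z 0...4
    X,Z=np.meshgrid(np.arange(-.2,.2,.002),np.arange(.008,.46,.002))
    W=np.stack([*(C.T@np.stack([X.ravel(),np.full(X.size,-.0087)])+O[:,None]),Z.ravel()],1)
    q=proj(n,W).reshape(*X.shape,2).astype(np.float32)
    v=cv2.remap(im.astype(np.uint8),q[...,0],q[...,1],cv2.INTER_LINEAR).astype(int); r,g,b=v[...,0],v[...,1],v[...,2]
    m=(r>150)&(g>.7*r)&(b<.8*r)
    k,l,S,_=cv2.connectedComponentsWithStats(m.astype(np.uint8))
    for j in sorted(range(1,k),key=lambda j:-S[j,4])[:3]:
        P2=np.stack([X[l==j],Z[l==j]],1)
        vx,vz,cx,cz=cv2.fitLine(P2.astype(np.float32),cv2.DIST_L2,0,.01,.01).ravel(); t=(P2-[cx,cz])@[vx,vz]; e=(P2-[cx,cz])@[-vz,vx]
        print(n,S[j,4],'ang %.1f'%np.degrees(np.arctan2(vz,vx)),'ends',np.round([cx+vx*t.min(),cz+vz*t.min(),cx+vx*t.max(),cz+vz*t.max()],3),'half w %.3f'%np.std(e))
E
python3 tilt.py a
```

```text
time_s: 32.42
tcp_pos: [0.6341, -0.0156, 0.018]
eef_rot: [180.0, -0.0, -164.9]
contact_force: [-0.4, -0.3, -0.4]
gripper_width: 0.016
gripper_force: 0.0
time_s: 32.8
tcp_pos: [0.6344, -0.0155, 0.0181]
eef_rot: [180.0, 0.0, -164.9]
contact_force: [-0.7, -1.0, 0.1]
gripper_width: 0.014
gripper_force: 4.0
time_s: 33.55
tcp_pos: [0.6421, -0.0134, 0.0539]
eef_rot: [-180.0, 0.1, -164.9]
contact_force: [0.0, -0.5, -0.1]
gripper_width: 0.0142
gripper_force: 4.0
tcp case [ 0.0759 -0.0092] 0.053916332924823736 [-179.9979    0.077  -164.9367] [ 0.0405 -0.5474 -0.0632] 0.014158585430936644
side 631 ang 8.8 ends [-0.072  0.029  0.062  0.049] half w 0.007
side 175 ang -41.8 ends [0.065 0.432 0.146 0.36 ] half w 0.009
side 127 ang 11.0 ends [-0.055  0.224 -0.021  0.23 ] half w 0.007
scene 1069 ang 13.3 ends [-0.124  0.423 -0.014  0.449] half w 0.014
scene 275 ang -82.3 ends [0.003 0.46  0.009 0.419] half w 0.009
scene 257 ang 10.5 ends [-0.081  0.029 -0.011  0.042] half w 0.004
```

The stick pivots freely, at about 10° as planned. Continuing straight up.

```bash
python3 -m handwheel '[{"grip":1,"travel":[0,0,-0.4],"spin":0},{"grip":1,"travel":[0,0,-0.4],"spin":0},{"grip":1,"travel":[0,0,-0.4],"spin":0},{"grip":1,"travel":[0,0,-0.4],"spin":0},{"grip":1,"travel":[0,0,-0.4],"spin":0},{"grip":1,"travel":[0,0,-0.4],"spin":0},{"grip":1,"travel":[0,0,0],"spin":0}]'
python3 tilt.py b
```

```text
time_s: 34.52
tcp_pos: [0.6423, -0.0134, 0.1142]
eef_rot: [-180.0, 0.1, -164.9]
contact_force: [0.7, -0.9, 0.5]
gripper_width: 0.0137
gripper_force: 4.0
tcp case [ 0.0761 -0.0092] 0.11423029568144752 [-179.9915    0.1097 -164.9301] [ 0.7306 -0.9041  0.5113] 0.013689757235095208
side 727 ang 26.3 ends [-0.069  0.041  0.065  0.107] half w 0.006
side 129 ang 10.5 ends [-0.055  0.223 -0.021  0.23 ] half w 0.007
side 60 ang -38.1 ends [0.016 0.46  0.041 0.44 ] half w 0.003
scene 1071 ang 13.6 ends [-0.125  0.423 -0.014  0.45 ] half w 0.014
scene 269 ang 86.8 ends [0.005 0.421 0.007 0.459] half w 0.009
scene 232 ang 56.0 ends [0.012 0.192 0.055 0.256] half w 0.016
```

```bash
python3 -m handwheel '[{"grip":1,"travel":[-0.08,0,-0.4],"spin":0},{"grip":1,"travel":[-0.08,0,-0.4],"spin":0},{"grip":1,"travel":[0,0,-0.4],"spin":0},{"grip":1,"travel":[0,0,-0.4],"spin":0},{"grip":1,"travel":[0,0,-0.4],"spin":0},{"grip":1,"travel":[0,0,-0.4],"spin":0},{"grip":1,"travel":[0,0,-0.4],"spin":0},{"grip":1,"travel":[0,0,0],"spin":0}]'
python3 tilt.py c
```

```text
time_s: 35.62
tcp_pos: [0.6461, -0.0124, 0.1842]
eef_rot: [-180.0, 0.1, -164.9]
contact_force: [-0.1, 0.0, -1.2]
gripper_width: 0.0141
gripper_force: 4.0
tcp case [ 0.08   -0.0092] 0.18421071558577398 [-179.9916    0.1017 -164.9343] [-0.086   0.0463 -1.1987] 0.014112461226944286
side 963 ang 49.6 ends [-0.067  0.009  0.074  0.175] half w 0.006
side 129 ang 3.2 ends [-0.053  0.227 -0.02   0.228] half w 0.007
side 66 ang -87.4 ends [-0.038  0.458 -0.033  0.346] half w 0.003
scene 1067 ang 14.1 ends [-0.125  0.422 -0.014  0.45 ] half w 0.014
scene 352 ang -54.9 ends [-0.004  0.46   0.025  0.418] half w 0.011
scene 163 ang 42.4 ends [0.011 0.278 0.069 0.331] half w 0.015
```

```bash
python3 -m handwheel '[{"grip":1,"travel":[0,0,-0.4],"spin":0},{"grip":1,"travel":[0,0,-0.4],"spin":0},{"grip":1,"travel":[0,0,-0.4],"spin":0},{"grip":1,"travel":[0,0,-0.4],"spin":0},{"grip":1,"travel":[0,0,-0.4],"spin":0},{"grip":1,"travel":[0,0,-0.4],"spin":0},{"grip":1,"travel":[0,0,-0.4],"spin":0},{"grip":1,"travel":[0,0,0],"spin":0}]'
python3 tilt.py d
```

```text
time_s: 36.72
tcp_pos: [0.646, -0.0124, 0.2541]
eef_rot: [-180.0, 0.1, -164.9]
contact_force: [-0.3, 0.2, -0.5]
gripper_width: 0.0143
gripper_force: 4.0
tcp case [ 0.0799 -0.0092] 0.25413970321929885 [-179.9903    0.0935 -164.9346] [-0.3006  0.2155 -0.4515] 0.014259067526808411
side 916 ang 53.5 ends [-0.055  0.069  0.077  0.247] half w 0.006
side 106 ang 73.6 ends [0.084 0.2   0.105 0.272] half w 0.013
side 65 ang -87.3 ends [-0.038  0.458 -0.032  0.348] half w 0.003
scene 1072 ang 13.5 ends [-0.124  0.423 -0.014  0.45 ] half w 0.014
scene 361 ang -41.9 ends [-0.008  0.456  0.037  0.416] half w 0.010
scene 127 ang 57.3 ends [0.089 0.258 0.11  0.291] half w 0.005
```

The stick is out at about 53°, held by friction. I'll ease it forward and up and firm the grip.

```bash
python3 -m handwheel '[{"grip":1,"travel":[-0.3,0,-0.3],"spin":0},{"grip":1,"travel":[-0.2,0,-0.6],"spin":0},{"grip":1,"travel":[0,0,-0.8],"spin":0},{"grip":1,"travel":[0,0,-0.8],"spin":0},{"grip":1,"travel":[0,0,-0.8],"spin":0},{"grip":1,"travel":[0,0,-0.8],"spin":0},{"grip":1,"travel":[0,0,-0.8],"spin":0},{"grip":1,"travel":[0,0,-0.4],"spin":0}]' 15
python3 -m handwheel '[{"grip":1,"travel":[0,0,-0.3],"spin":0},{"grip":1,"travel":[0,0,0],"spin":0},{"grip":1,"travel":[0,0,0],"spin":0},{"grip":1,"travel":[0,0,0],"spin":0},{"grip":1,"travel":[0,0,0],"spin":0},{"grip":1,"travel":[0,0,0],"spin":0}]'
python3 tilt.py e
python3 - <<'E'
from m import *
P['s6']=('scene',None);P['d6']=('side',None)
for n,f in [('scene','s6'),('side','d6')]:
    im=viewer.capture(n); cv2.imwrite(f'pics/{f}.png',im[:,:,::-1]); print(n,[(t,models.find_in(n,t)[:1]) for t in ['shooter','stick','stick_near','stick_far']])
go('marble',{'s6':((364,180),9),'d6':((370,427),11)},'blue')
go('mid',{'s6':((378,190),9),'d6':((335,415),13)},'blue')
go('end',{'s6':((394,199),9),'d6':((302,405),13)},'blue')
E
```

```text
time_s: 37.83
tcp_pos: [0.6582, -0.0092, 0.3876]
eef_rot: [-180.0, 0.1, -164.9]
contact_force: [-0.2, 0.0, -0.5]
gripper_width: 0.0136
gripper_force: 15.0
time_s: 38.58
tcp_pos: [0.6576, -0.0092, 0.3929]
eef_rot: [180.0, -0.0, -164.9]
contact_force: [0.1, -0.0, -0.4]
gripper_width: 0.014
gripper_force: 15.0
tcp case [ 0.092  -0.0091] 0.39292121183820305 [ 179.9977   -0.0097 -164.9389] [ 0.1241 -0.0361 -0.4316] 0.01400234038328501
side 916 ang 52.3 ends [-0.045  0.209  0.086  0.379] half w 0.006
side 252 ang 85.8 ends [0.18  0.339 0.185 0.402] half w 0.010
side 65 ang -87.3 ends [-0.038  0.458 -0.032  0.348] half w 0.003
scene 1060 ang 13.7 ends [-0.124  0.423 -0.014  0.45 ] half w 0.013
scene 157 ang -84.7 ends [0.    0.459 0.004 0.421] half w 0.005
scene 120 ang 49.0 ends [0.119 0.258 0.139 0.282] half w 0.005
scene [('shooter', [{'position': [380.8, 196.4], 'p': 0.64}]), ('stick', [{'position': [379.7, 197.3], 'p': 0.74}]), ('stick_near', [{'position': [327.9, 160.6], 'p': 0.89}]), ('stick_far', [{'position': [330.1, 163.4], 'p': 0.64}])]
side [('shooter', [{'position': [352.4, 169.1], 'p': 0.52}]), ('stick', [{'position': [308.1, 123.4], 'p': 0.86}]), ('stick_near', [{'position': [308.2, 127.9], 'p': 0.84}]), ('stick_far', [{'position': [310.3, 126.9], 'p': 0.76}])]
marble s6 [363.5 180.5] 2.9 [ 6  5 17]
marble d6 [370.  426.9] 8.2 [ 16  17 186]
marble [0.4275 0.3459 0.0212] [0.0003 0.0003]
mid s6 [378.5 189. ] 3.2 [ 6  5 19]
mid d6 [335.5 415.5] 7.9 [ 16  16 179]
mid [0.4815 0.3374 0.022 ] [0.0005 0.0005]
end s6 [393.6 198.5] 3.7 [ 8  5 25]
end d6 [301.9 405. ] 7.7 [ 15  15 171]
end [0.535  0.3283 0.0209] [0.0001 0.0001]
```

Run:
```python
import cv2,numpy as np
for a,b,(x,y,w,h) in [('scene4','s6',(195,315,45,60)),('side4','d6',(325,150,40,52))]:
    A,B=[cv2.imread(f'pics/{f}.png')[y:y+h,x:x+w].astype(int) for f in (a,b)]
    m=A.max(2)-A.min(2)<60; d=abs(A-B).max(2); print(b,m.sum(),(d[m]>40).mean().round(3),cv2.phaseCorrelate(A[...,0].astype(np.float32),B[...,0].astype(np.float32)))
from plant import close_job,telemetry; s=telemetry.get_state(); print(s['qd'],s['gripper_force'])
```

```text
s6 1032 0.0 ((0.5040304073950495, 0.045382118917238756), 0.9099783047923335)
d6 653 0.25 ((-0.20300072505397182, -0.09411530856524308), 0.5788627960063794)
[-0.0011586  -0.00949764 -0.03674756  0.08640425  0.10720563  0.07020377] 14.999923557043076
```

```bash
python3 -c "from plant import close_job; print(close_job())"
```

```text
the job is handed in; nothing more can be done
None
```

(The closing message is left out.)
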